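Draw out the pan stand's leg to its mark and squeeze the cam shut

TASK

Draw the sliding leg of the beech pan stand out until its brass index lines up with the brass length mark on the rail, leaving the steel cam tab open while you draw it. With the leg held there against its spring, squeeze the cam tab fully home towards the wooden post beside it, without letting the leg leave the mark, and finish still gripping tab and post so the leg stays at the mark: do not let go at the end. Do not shift the length mark, and leave the other things on the ledge where they are.

Things in the scene. Friction and masses are not known exactly. Their poses are not given: they have to be found in the camera images.
- stand: Extending beech pan stand, fixed to the ledge, 204 mm (its x) by 300 mm (its y), two rails along its y with tops at 30 mm height, slats at its -y half with tops at 38 mm. Origin: centre of its underside. The leg slides out along the stand's +y.
- leg: Sliding leg (plate, upright end board, fixed post), 0 to 125 mm of travel along the stand's +y, same axes as the stand. Origin: ledge height, between closed tab and post; at the stand's origin when fully in. Plate top 22 mm high. Board 150 mm along x, y = 15 to 25 mm, top 68 mm high; fingers on its -y side can push it out. Post x = -18 to -4 mm, y = -13 to 13 mm, up to 72 mm high.
- grip (a point): Grip point on the leg, 55 mm above its origin. Post and closed tab together measure 36 mm along the stand's x, 18 mm either side of it (open: tab's outer face at +32 mm, post at -18). Over 40 mm of free room beyond post and tab, up to the rails. A spring pulls the leg in with 3 N (in) to 6 N (out): it springs back if let go, even with the cam closed.
- cam: Sliding cam lever carried by the leg: an upright steel tab 14 mm thick (x), 26 mm wide (y), 26 to 72 mm high, beside the post on its +x side. Origin at the leg's origin when open, 14 mm towards -x of it when closed (its stop, 8 mm short of the post); tab faces 18 and 32 mm to +x of its origin. Slides along x with about 5 N of friction, stays where left.
- index_tip (a point): Tip of the 3 mm wide flat brass index pointing along +x from the +x end of the leg's end board, 34 mm high, y = 20 mm in the leg's frame.
- mark_tip (a point): Tip of the 3 mm wide flat brass pointer of the length mark, on the stand's +x rail, pointing along -x at the index, 34 mm high; set 50 to 105 mm out from where the index is with the leg fully in. Held by friction.
- baking_cup: Orange silicone baking cup, 68 mm wide, 38 mm high, standing on the slats of the pan stand behind the leg. Origin: underside. A bystander.
- sugar_bowl: Stainless steel sugar bowl, 100 mm wide, 65 mm high, beyond the stand. Origin: underside. A bystander.
- cruet: Glass cruet with stopper, 60 mm wide, 150 mm high, to the right of the stand. Origin: underside. A bystander.
- caddy: Black plastic caddy with twist cap, 90 mm wide, 140 mm high, left. Origin: underside. A bystander.
- pepper_mill: Turned wooden pepper mill, 56 mm wide, 140 mm high, right. Origin: underside. A bystander.
- spoon: Spoon with a wooden handle lying flat, left and near. Origin: underside. A bystander.

How it is judged:
On the way, in this order (a step that is already met when the one before it is completed fails the run):
1. the leg is at the mark (within 6 mm) with the cam still open (y of index_tip in the frame of mark_tip between -0.006 and 0.006 m and x of cam in the frame of leg above -0.004 m), for 0.2 s.
2. the cam is fully closed with the leg at the mark (y of index_tip in the frame of mark_tip between -0.006 and 0.006 m and x of cam in the frame of leg below -0.012 m), for 0.2 s.
At the end, for the whole second after the job is handed in: The robot still grips post and cam tab (more than 3 N on the tab, 2 N on the leg in all), the cam is closed (beyond 12 of 14 mm), and the leg is held still with its index within 6 mm of the length mark (all of step 2 and linear speed of leg below 0.01 m/s and contact force between the fingers and leg above 2 N and contact force between the fingers and cam above 3 N); the arm keeps its last pose, push and grip.
It fails at once if the cam is slid shut (more than 6 mm) while the leg is more than 9 mm off the mark (x of cam in the frame of leg below -0.006 m and not (y of index_tip in the frame of mark_tip between -0.009 and 0.009 m)).
It fails at once if the length mark is shifted by more than 5 mm (distance of mark_tip from where it was at the start of the episode above 0.005 m).
It fails at once if one of the bystanders is moved more than 25 mm (distance of any of baking_cup, sugar_bowl, cruet, caddy, pepper_mill, spoon from where it was at the start of the episode above 0.025 m).
It also fails if it takes over 38 s, if anything falls off the work surface, if the arm or the gripper's body presses on something with over 40 N, if the wrist force passes 120 N, or if a joint passes its speed limit or range.

ROBOT

A 6-joint arm with a two-finger parallel gripper is mounted at the origin on the work surface. World frame = base frame: x ahead of the robot, y to its left, z up, the work surface at z = 0. Lengths are in m, angles in rad, forces in N, time in s.
With the tool pointing down it reaches from about 0.35 to 0.975 m from the base axis. Payload 4.9 kg.
Tool frame: the origin (TCP) lies on the centre line of the jaws, within the pads' length; the fingertips stand manip.tip_reach ahead of it and the grasp point (between the pads) is the TCP (manip.tip_reach is the distance from the TCP to the fingertips, in m); z points along the fingers, y is the line along which they close (so a half turn about z gives the same grasp; the last joint's range is limited). The gripper opens to 85 mm and grips with 20 to 120 N. Pads are 22 mm wide; open, the fingers measure 114 mm over their backs; the gripper's body (76 mm by 85 mm) begins 54 mm behind the grasp point. The pads swing forward as they close: fully open they stand 13 mm farther back than shut.
Start: joints at [1.162, 0.053, 1.613, -0, 1.476, -0.119], TCP at [0.179, 0.599, 0.25] pointing down, gripper open.
Joint ranges: [-3.01, 3.01], [-1.01, 2.22], [0.06, 2.58], [-1.02, 4.17], [0.09, 2.62], [-3.14, 3.14]. Speed limits (rad/s): [2.57, 2.57, 3.14, 3.14, 3.14, 3.14].

INTERFACE

Orientations are given as a unit quaternion [w, x, y, z].
In Python, from plant import manip gives the robot as it stands. The module is installed in compiled form; this text tells all that it offers.
- The arm moves only by the tool move_arm, never from a script. Its argument "rows" is a list of rows, each a list of 7 numbers: the shift along the tool's x, y, z in cm, then the turn, a rotation vector about the tool's x, y, z in degrees, then the opening, from -1 (shut) to 1 (fully open). In form: [[tx, ty, tz, ax, ay, az, jaw], ...]. A call has 1 to 20 rows; each row shifts and turns the commanded pose from where the row before left it, along the tool's axes as they then stand; what a row does not reach is not made up. A row lasts 1/12 s, in which the tool goes at most 41.7 mm and 7.16 degrees, less where a joint would pass 70% of its speed; a pose out of reach is approached as far as the arm can. A call is refused whole if a number of a shift passes 4.17 or a number of a turn 7.16, either way. A call with a gripper value outside its range is refused whole. The fingers move at their own pace and stop on an object; the grip force is fixed at half the most. Time passes only in rows, so rows that do not move let the fingers close. It gives the time, the measured TCP pose, the force, the opening and the grip force at its end, in the units of the state.
- manip.state(): the state, without advancing time (a new reading comes with each control period).
- manip.grab_frame(name): name is "scene" or "top" or "wrist"; returns a dict with "img" (480x640x3 uint8, blue, green, red), "mtx" (3x3 intrinsics, pixels), "k1" (the pictures are not rectified: a ray, as slopes to the right and down, at radius r is drawn at 1 + k1 r^2 times it, then the intrinsics apply), "R" (3x3) and "t" (3): a world point X has camera coordinates R X + t. Camera axes: x right, y down, z forward; pixel columns grow to the right and rows downward; lengths in m; the calibration is good to about 2 mm. A picture is of the moment at which its call begins. There is no depth.
- manip.job_done(): hands the job in; it is judged then, once.
The state is a dict: "time": time; "joint_pos": joint angles; "joint_vel": joint speeds; "joint_efforts": joint torques, N m; "tool_pos": TCP position; "tool_rot": TCP orientation; "contact_force": force on the tool from outside, world axes, zero at the start; "ft_torque": the same for the moment, N m; "gripper_width": opening from 0.0 (shut) to 1.0 (fully open); "grasp_force": force on a finger pad.
Only numpy, scipy, OpenCV 4.12 (cv2) and the standard library are available. Lean on these libraries where they do the work, as an engineer would, in place of code of your own. Each camera call takes 0.05 s, during which the arm holds its last target. There are 200 camera calls.

## Working session

There is one attempt and no reset: what is moved stays moved. The work goes in short steps, Python scripts to look and compute and a tool call to move; the robot and the scene stay as the last step left them, time stands still between calls to the robot, and variables do not carry over. Pictures are saved under pics/ and viewed, at most 13 in all, crops included, and the job is handed in when it is done.

Besides the shell and the picture viewer there is one more tool, called as name(argument=value, ...), one argument or row to a line, values as JSON. move_arm: Moves the arm, as the interface text tells. Its arguments: {"type":"object","properties":{"rows":{"type":"array","items":{"type":"array","items":{"type":"number"}}}},"required":["rows"]}

```bash
mkdir -p pics; cat > h.py <<'E'
import numpy as np, cv2
from plant import manip
def ray(f,u,v):
    K=f["mtx"]; p=cv2.undistortPoints(np.array([[[u,v]]],float),np.array(K,float),np.array([f["k1"],0,0,0],float)).ravel()
    R=np.array(f["R"]);t=np.array(f["t"]).ravel()
    d=R.T@np.array([p[0],p[1],1.]);return -R.T@t,d/np.linalg.norm(d)
def plane(f,u,v,z):
    o,d=ray(f,u,v);return o+d*(z-o[2])/d[2]
def tri(a,b):
    (o,d),(p,e)=a,b
    A=np.array([d,-e]).T; s=np.linalg.lstsq(A,p-o,rcond=None)[0]
    P=o+s[0]*d;Q=p+s[1]*e;return (P+Q)/2,np.linalg.norm(P-Q)
def proj(f,X):
    R=np.array(f["R"]);t=np.array(f["t"]).ravel()
    return cv2.projectPoints(np.array(X,float).reshape(-1,1,3),cv2.Rodrigues(R)[0],t,np.array(f["mtx"],float),np.array([f["k1"],0,0,0],float))[0].reshape(-1,2)
E
cat > snap.py <<'E'
import sys,pickle
from h import *
for n in sys.argv[2:]:
    f=manip.grab_frame(n);pickle.dump(f,open(f"{n}{sys.argv[1]}.pkl","wb"));cv2.imwrite(f"pics/{n}{sys.argv[1]}.png",f["img"])
    print(n,-np.array(f["R"]).T@np.array(f["t"]).ravel(),f["k1"])
s=manip.state();print({k:np.round(v,3) for k,v in s.items()},manip.tip_reach)
E
python3 snap.py 0 scene top wrist
```

```text
scene [1.19795167 0.31585833 0.98657763] -0.07569428713234376
top [ 0.32430911 -0.04809508  1.35780895] -0.12932228171498056
wrist [0.09733902 0.62406072 0.37375706] -0.03604076616150531
{'time': np.float64(0.15), 'joint_pos': array([ 1.162,  0.053,  1.614,  0.   ,  1.476, -0.119]), 'joint_vel': array([ 0.001, -0.002, -0.004, -0.001, -0.002,  0.003]), 'joint_efforts': array([ 0.0000e+00, -3.9424e+01, -3.7072e+01, -0.0000e+00,  5.0000e-03,
        0.0000e+00]), 'tool_pos': array([0.178, 0.599, 0.249]), 'tool_rot': array([-0.   ,  0.144,  0.99 , -0.001]), 'contact_force': array([-0.533,  0.808,  0.545]), 'ft_torque': array([ 0.017,  0.028, -0.044]), 'grasp_force': np.float64(0.0), 'gripper_width': np.float64(1.003)} 0.019
```

View pics/scene0.png

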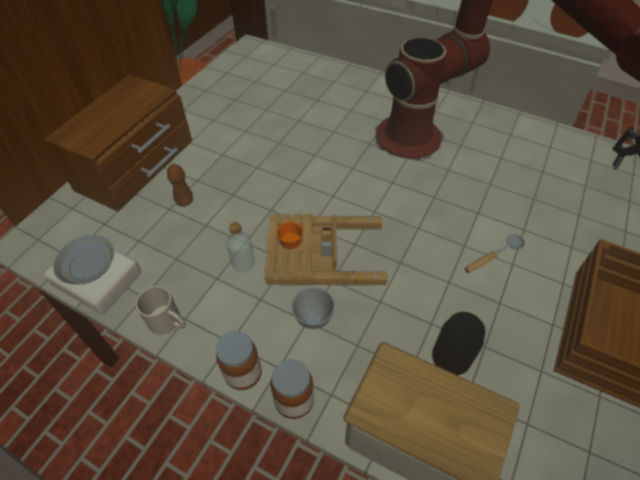

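View pics/top0.png

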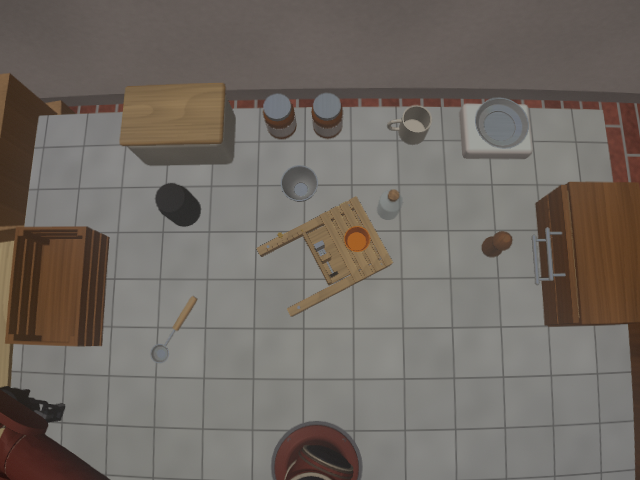

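The scene and top views show the stand at top pixels (260–390, 200–315), its open end to the left and slightly down. The cup is at (357,239), and the steel tab and post are near (320,245). I'll zoom in on that area.

```bash
python3 - <<'E'
import cv2
a=cv2.imread("pics/top0.png")[190:322,250:400];b=cv2.imread("pics/scene0.png")[205:295,255:395]
a=cv2.resize(a,None,fx=4,fy=4,interpolation=cv2.INTER_CUBIC)
cv2.imwrite("pics/ca.png",a)
cv2.imwrite("pics/cb.png",cv2.resize(b,None,fx=5.5,fy=5.5,interpolation=cv2.INTER_CUBIC))
E
```

```text
(no output)
```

View pics/ca.png

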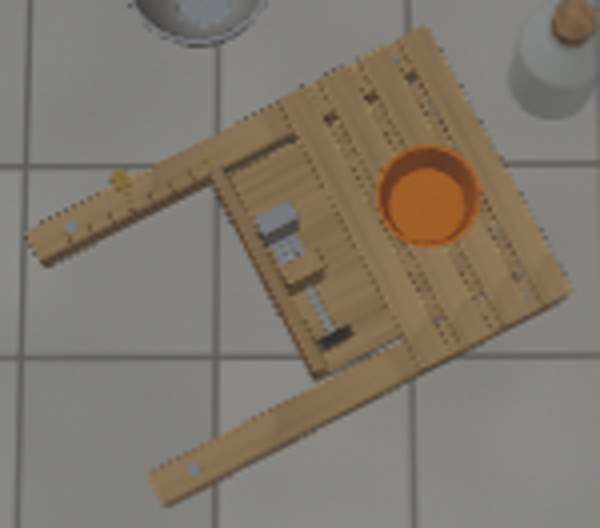

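View pics/cb.png

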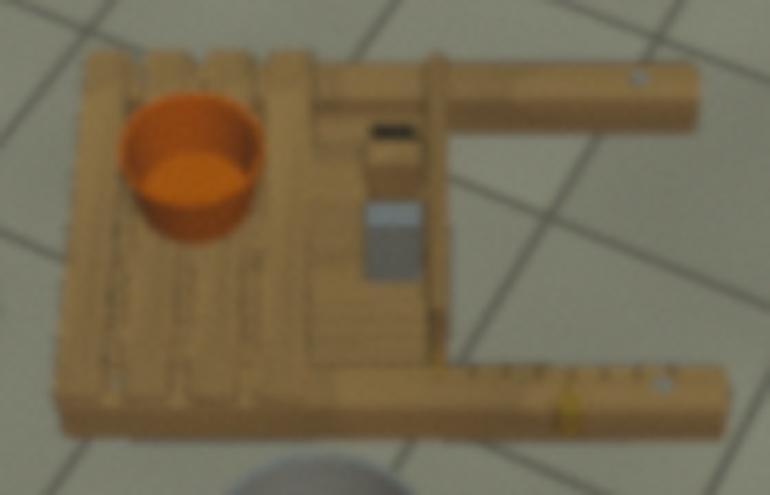

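The crops show the tab's steel top at about (277,219) in the top crop, with the post just below it. The gold mark is at about (121,180), and the rail and slat corners are clear. Next I compute the poses.

```bash
python3 - <<'E'
from h import *; import pickle
T=pickle.load(open("top0.pkl","rb"));S=pickle.load(open("scene0.pkl","rb"))
a=lambda x,y:(x/4+250-.4,y/4+190-.4); b=lambda x,y:(x/5.5+255-.4,y/5.5+205-.4)
c=[plane(T,*a(*p),z) for p,z in [((27,235),.03),((163,505),.03),((570,290),.038),((425,27),.038)]]
for p in c: print("corner",p.round(4))
print(np.linalg.norm(c[0]-c[1]),np.linalg.norm(c[1]-c[2]),np.linalg.norm(c[3]-c[0]))
C=np.mean(c,0); y=(c[0]+c[1]-c[2]-c[3])[:2]; y/=np.linalg.norm(y); x=np.array([y[1],-y[0]])
print("centre",C.round(4),"x",x,"y",y,"yaw",np.degrees(np.arctan2(x[1],x[0])))
loc=lambda P:((P[:2]-C[:2])@x,(P[:2]-C[:2])@y,P[2])
for n,p,q in [("tabtop",(277,218),(392,215)),("mark",(121,180),(569,405))]:
    P,e=tri(ray(T,*a(*p)),ray(S,*b(*q)));print(n,P.round(4),e.round(4),np.round(loc(P),4))
print("mark plane",np.round(loc(plane(T,*a(121,180),.034)),4))
print("tab plane",np.round(loc(plane(T,*a(277,218),.072)),4))
E
```

```text
corner [0.5617 0.1561 0.03  ]
corner [0.3847 0.064  0.03  ]
corner [ 0.5225 -0.2     0.038 ]
corner [ 0.7001 -0.1081  0.038 ]
0.19947313639440525 0.29791881063148995 0.298318899083115
centre [ 0.5423 -0.022   0.034 ] x [0.88610727 0.46348022] y [-0.46348022  0.88610727] yaw 27.61190853507311
tabtop [ 0.5648 -0.0099  0.0697] 0.0012 [0.0256 0.0003 0.0697]
mark [0.5975 0.0949 0.0329] 0.002 [0.1031 0.078  0.0329]
mark plane [0.1028 0.077  0.034 ]
tab plane [ 0.0251 -0.0001  0.072 ]
```

move_arm(
  rows=[
    [0, 0, 0, 0, 0, 5.73, 1],
    [0, 0, 0, 0, 0, 5.73, 1],
    [0, 0, 0, 0, 0, 5.73, 1],
    [0, 0, 0, 0, 0, 5.73, 1],
    [0, 0, 0, 0, 0, 5.73, 1],
    [0, 0, 0, 0, 0, 5.73, 1],
    [0, 0, 0, 0, 0, 5.73, 1],
    [0, 0, 0, 0, 0, 5.73, 1],
  ],
)

```text
time: 0.82
tool_pos: [0.1785, 0.5987, 0.2497]
tool_rot: [0.0, 0.52, 0.854, -0.0]
contact_force: [0.2, -0.1, -0.6]
gripper_width: 1.0
grasp_force: 0.0
```

move_arm(
  rows=[
    [-2, 0.17, 0, 0, 0, 0, 1],
    [-3.6, 0.17, 0, 0, 0, 0, 1],
    [-3.6, 0.17, 0, 0, 0, 0, 1],
    [-3.6, 0.17, 0, 0, 0, 0, 1],
    [-3.6, 0.17, 0, 0, 0, 0, 1],
    [-3.6, 0.17, 0, 0, 0, 0, 1],
    [-3.6, 0.17, 0, 0, 0, 0, 1],
    [-3.6, 0.17, 0, 0, 0, 0, 1],
    [-3.6, 0.17, 0, 0, 0, 0, 1],
    [-3.6, 0.17, 0, 0, 0, 0, 1],
    [-3.6, 0.17, 0, 0, 0, 0, 1],
    [-3.6, 0.17, 0, 0, 0, 0, 1],
    [-3.6, 0.17, 0, 0, 0, 0, 1],
    [-3.6, 0.17, 0, 0, 0, 0, 1],
    [-3.6, 0.17, 0, 0, 0, 0, 1],
    [-3.6, 0.17, 0, 0, 0, 0, 1],
    [-3.6, 0.17, 0, 0, 0, 0, 1],
    [-3.6, 0.17, 0, 0, 0, 0, 1],
    [-2, 0.17, 0, 0, 0, 0, 1],
    [-1, 0.17, 0, 0, 0, 0, 1],
  ],
)

```text
time: 2.48
tool_pos: [0.5157, 0.0253, 0.2499]
tool_rot: [-0.0, 0.52, 0.854, -0.0]
contact_force: [-0.7, 0.2, 0.5]
gripper_width: 0.998
grasp_force: 0.0
```

```bash
python3 snap.py 1 wrist top scene
```

```text
wrist [0.47697255 0.10189122 0.37444372] -0.03604076616150531
top [ 0.32430911 -0.04809508  1.35780895] -0.12932228171498056
scene [1.19795167 0.31585833 0.98657763] -0.07569428713234376
{'time': np.float64(2.633), 'joint_pos': array([-9.000e-02, -2.120e-01,  1.863e+00,  1.000e-03,  1.492e+00,
       -5.710e-01]), 'joint_vel': array([ 0.026, -0.019,  0.013,  0.003,  0.003, -0.   ]), 'joint_efforts': array([-1.0480e+00, -2.7416e+01, -3.7521e+01, -7.3000e-02, -5.6000e-02,
       -2.3000e-02]), 'tool_pos': array([0.515, 0.028, 0.25 ]), 'tool_rot': array([-0.001,  0.519,  0.855, -0.   ]), 'contact_force': array([-0.296,  0.385, -0.051]), 'ft_torque': array([ 0.048,  0.001, -0.076]), 'grasp_force': np.float64(0.0), 'gripper_width': np.float64(0.996)} 0.019
```

View pics/wrist1.png

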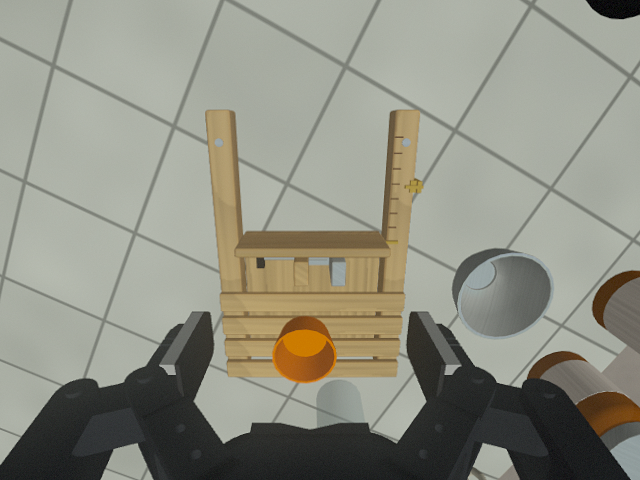

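The wrist view shows the tab at (337,272), the post at (302,270), the board at y 232–256, the gold index at about (391,241) and the mark at about (414,186). Next I refine these with colour masks and two views.

```bash
python3 - <<'E'
from h import *; import pickle
W=pickle.load(open("wrist1.pkl","rb"))
im=W["img"];hsv=cv2.cvtColor(im,cv2.COLOR_BGR2HSV)
m=cv2.inRange(hsv,(20,130,90),(35,255,255));m[:, :380]=0;m[300:]=0;m[:,440:]=0
n,l,st,ce=cv2.connectedComponentsWithStats(m)
for s,c in zip(st[1:],ce[1:]):
    if s[4]>3: print(s,c.round(1))
yaw=np.radians(27.6);x=np.array([np.cos(yaw),np.sin(yaw)]);y=np.array([-x[1],x[0]]);C=np.array([.5423,-.022])
loc=lambda P:np.round([(P[:2]-C)@x,(P[:2]-C)@y,P[2]],4)
for n,p,z in [("rail-x outer",(206,110),.03),("rail-x in",(233,110),.03),("rail+x inner",(390,110),.03),("rail+x out",(420,110),.03),("board L out",(244,231),.068),("board R out",(384,231),.068),("boardL in",(236,248),.068),("boardR in",(389,248),.068),("slat edge L",(221,293),.038),("slat edge R",(405,293),.038),
 ("mark",(414,186),.034),("index",(391,241),.034),("tab topL",(330,262),.072),("tab topR",(345,262),.072),("tab nearL",(331,285),.072),("postL",(294,262),.072),("postR",(308,262),.072),("cup",(304,340),.076)]:
    print(n,loc(plane(W,*p,z)))
cv2.imwrite("pics/cw.png",cv2.resize(im[170:310,210:430],None,fx=3.6,fy=3.6,interpolation=cv2.INTER_CUBIC))
E
```

```text
[405 179  18  14 162] [414.5 185.9]
[386 240  12   4  36] [391.5 241.9]
rail-x outer [-0.0981  0.1532  0.03  ]
rail-x in [-0.0726  0.1529  0.03  ]
rail+x inner [0.0748 0.1523 0.03  ]
rail+x out [0.1031 0.1524 0.03  ]
board L out [-0.0622  0.0457  0.068 ]
board R out [0.0681 0.0452 0.068 ]
boardL in [-0.071   0.0289  0.068 ]
boardR in [0.074  0.0283 0.068 ]
slat edge L [-0.0983 -0.0342  0.038 ]
slat edge R [ 0.1026 -0.035   0.038 ]
mark [0.1026 0.0813 0.034 ]
index [0.0838 0.0237 0.034 ]
tab topL [0.018  0.0159 0.072 ]
tab topR [0.0323 0.0158 0.072 ]
tab nearL [ 0.0194 -0.0082  0.072 ]
postL [-0.016  0.016  0.072]
postR [-0.0028  0.016   0.072 ]
cup [-0.0074 -0.0682  0.076 ]
```

View pics/cw.png

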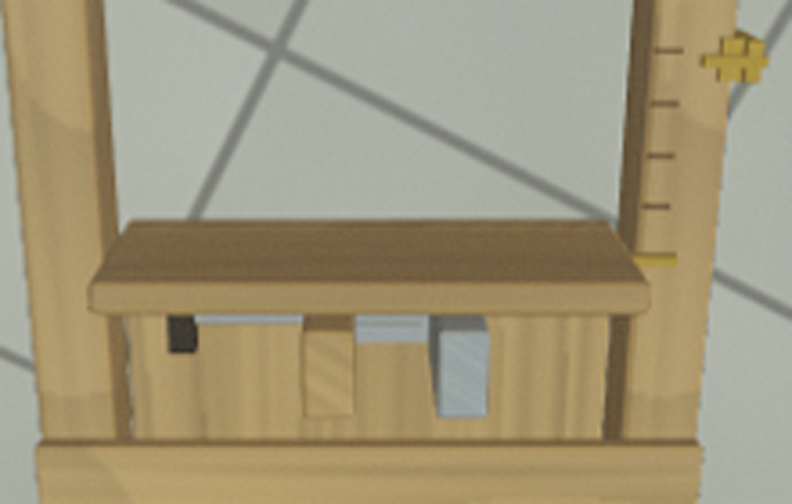

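move_arm(
  rows=[
    [-2, 0.2, 0, 0, 0, 0, 1],
    [-2, 0.2, 1, 0, 0, 0, 1],
    [-2, 0.2, 2, 0, 0, 0, 1],
    [0, 0, 3, 0, 0, 0, 1],
    [0, 0, 3, 0, 0, 0, 1],
    [0, 0, 3, 0, 0, 0, 1],
    [0, 0, 1, 0, 0, 0, 1],
    [0, 0, 0, 0, 0, 0, 1],
    [0, 0, 0, 0, 0, 0, 1],
    [0, 0, 0, 0, 0, 0, 1],
  ],
)

```text
time: 3.47
tool_pos: [0.5495, -0.0222, 0.1228]
tool_rot: [0.002, 0.518, 0.855, 0.001]
contact_force: [0.6, -0.5, 0.6]
gripper_width: 1.0
grasp_force: 0.0
```

```bash
python3 snap.py 2 wrist top | tail -1 | grep -o "'tool_pos.*tool_rot[^)]*"
cat > loc.py <<'E'
from h import *; import pickle
yaw=np.radians(27.6);x=np.array([np.cos(yaw),np.sin(yaw)]);y=np.array([-x[1],x[0]]);C=np.array([.5423,-.022])
loc=lambda P:np.round([(P[:2]-C)@x,(P[:2]-C)@y,P[2]],4)
E
python3 -c "
from loc import *
print(loc(np.array(manip.state()['tool_pos'])))"
```

```text
'tool_pos': array([ 0.55 , -0.023,  0.123]), 'tool_rot': array([0.002, 0.518, 0.855, 0.001]
[ 0.0062 -0.004   0.1231]
```

View pics/wrist2.png

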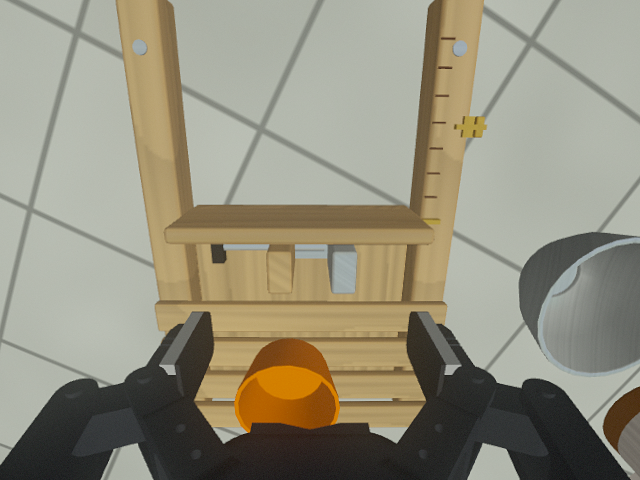

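The view shows the fingers straddling the post (267–294) and tab (330–357), with the pad midpoint at about column 310. The index is at (432,221) and the mark pointer at (457,127).

```bash
python3 - <<'E'
from loc import *
W=pickle.load(open("wrist2.pkl","rb"));V=pickle.load(open("wrist1.pkl","rb"));S=pickle.load(open("scene1.pkl","rb"))
for n,p,z in [("post near L",(268,292),.072),("tab near R",(356,293),.072),("board top in",(300,243.5),.068),("board top out",(300,229),.068),("index",(432,221.5),.034),("mark",(457,127),.034),("railend",(425,0),.03)]:
    print(n,loc(plane(W,*p,z)))
print("tab nearR 2view",[loc(tri(ray(W,356,293),ray(V,345.1,285.2))[0])], "mark",loc(tri(ray(W,457,127),ray(V,405.5,186.9))[0]),"index",loc(tri(ray(W,432,221.5),ray(V,391.5,242))[0]))
E
```

```text
post near L [-0.0165 -0.0081  0.072 ]
tab near R [ 0.0334 -0.0089  0.072 ]
board top in [0.0018 0.0196 0.068 ]
board top out [0.0019 0.0279 0.068 ]
index [0.0861 0.0226 0.034 ]
mark [0.0946 0.0807 0.034 ]
railend [0.0703 0.1471 0.03  ]
tab nearR 2view [array([ 0.032 , -0.004 ,  0.0812])] mark [0.0936 0.0808 0.0362] index [0.082  0.0259 0.0445]
```

move_arm(
  rows=[
    [0, 0, 1.5, 0, 0, 0, 1],
    [0, 0, 1.5, 0, 0, 0, 1],
    [0, 0, 1.5, 0, 0, 0, 1],
    [0, 0, 1.3, 0, 0, 0, 1],
    [0, 0, 1, 0, 0, 0, 1],
    [0, 0, 0, 0, 0, 0, 1],
    [0, 0, 0, 0, 0, 0, 1],
    [0, 0, 0, 0, 0, 0, 1],
  ],
)

```text
time: 4.23
tool_pos: [0.5488, -0.0228, 0.0533]
tool_rot: [0.001, 0.518, 0.855, 0.0]
contact_force: [0.5, -0.7, -0.3]
gripper_width: 0.997
grasp_force: 0.0
```

move_arm(
  rows=[
    [0.5, 0, 0, 0, 0, 0, 1],
    [0.5, 0, 0, 0, 0, 0, 1],
    [0.5, 0, 0, 0, 0, 0, 1],
    [0.5, 0, 0, 0, 0, 0, 1],
    [0.5, 0, 0, 0, 0, 0, 1],
    [0.5, 0, 0, 0, 0, 0, 1],
    [0, 0, 0, 0, 0, 0, 1],
    [0, 0, 0, 0, 0, 0, 1],
    [0, 0, 0, 0, 0, 0, 1],
  ],
)

```text
time: 4.98
tool_pos: [0.5345, 0.0041, 0.0526]
tool_rot: [0.0, 0.518, 0.855, 0.0]
contact_force: [1.8, -2.4, 1.8]
gripper_width: 1.0
grasp_force: 1.5
```

```bash
python3 snap.py 3 wrist top >/dev/null; python3 - <<'E'
from loc import *
s=manip.state();print(loc(np.array(s['tool_pos'])),s['contact_force'],s['contact_force'][:2]@y)
W=pickle.load(open("wrist3.pkl","rb"));hsv=cv2.cvtColor(W["img"],cv2.COLOR_BGR2HSV)
m=cv2.inRange(hsv,(20,130,90),(35,255,255));m[:,:380]=0
n,l,st,ce=cv2.connectedComponentsWithStats(m)
for q,c in zip(st[1:],ce[1:]):
    if q[4]>8: print(q,c.round(1),loc(plane(W,*c,.034)))
E
```

```text
[0.005  0.0266 0.0524] [ 2.57873617 -2.54492167  2.19708252] -3.4500369395718855
[ 512  185   47   33 1024] [536.1 202. ] [0.1031 0.0813 0.034 ]
[467 278  29  10 221] [482.1 282.8] [0.0857 0.0432 0.034 ]
```

View pics/wrist3.png

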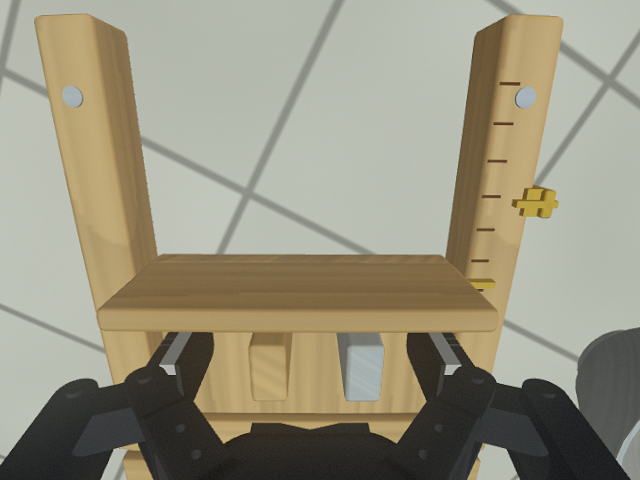

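Contact is made and the leg is moving. The index at (482,283) is about 38 mm short of the mark at (536,203), and the tab is untouched.

move_arm(
  rows=[
    [0.5, 0, 0, 0, 0, 0, 1],
    [0.5, 0, 0, 0, 0, 0, 1],
    [0.5, 0, 0, 0, 0, 0, 1],
    [0.5, 0, 0, 0, 0, 0, 1],
    [0.5, 0, 0, 0, 0, 0, 1],
    [0.5, 0, 0, 0, 0, 0, 1],
    [0.5, 0, 0, 0, 0, 0, 1],
    [0.2, 0, 0, 0, 0, 0, 1],
    [0, 0, 0, 0, 0, 0, 1],
    [0, 0, 0, 0, 0, 0, 1],
    [0, 0, 0, 0, 0, 0, 1],
  ],
)

```text
time: 6.0
tool_pos: [0.5173, 0.0368, 0.0524]
tool_rot: [0.0, 0.518, 0.855, 0.0]
contact_force: [4.5, -2.1, 0.7]
gripper_width: 1.006
grasp_force: 1.9
```

```bash
python3 snap.py 4 wrist top >/dev/null; python3 - <<'E'
from loc import *
s=manip.state();print(loc(np.array(s['tool_pos'])),s['contact_force'],s['contact_force'][:2]@y)
W=pickle.load(open("wrist4.pkl","rb"));hsv=cv2.cvtColor(W["img"],cv2.COLOR_BGR2HSV)
m=cv2.inRange(hsv,(20,130,90),(35,255,255));m[:,:380]=0
n,l,st,ce=cv2.connectedComponentsWithStats(m)
for q,c in zip(st[1:],ce[1:]):
    if q[4]>8: print(q,c.round(1),loc(plane(W,*c,.034)))
cv2.imwrite("pics/c4.png",cv2.resize(W["img"][180:420,140:620],None,fx=1.66,fy=1.66))
E
```

```text
[0.0051 0.0636 0.0524] [ 4.85719263 -2.50634203  1.33845046] -4.471447362905659
[ 468  260   72   34 1123] [512. 280.] [0.0993 0.0816 0.034 ]
```

View pics/c4.png

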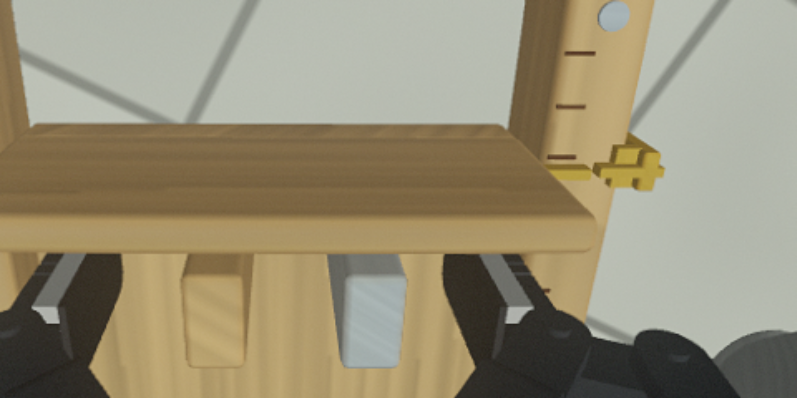

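Index and mark are now level, at crop rows of about 173 and 171, with the tab still open. Next I centre on the post and closed tab, then close partway.

move_arm(
  rows=[
    [0, -0.2, 0, 0, 0, 0, 1],
    [0, -0.23, 0, 0, 0, 0, 1],
    [0, 0, 0, 0, 0, 0, 0.8],
    [0, 0, 0, 0, 0, 0, 0.6],
    [0, 0, 0, 0, 0, 0, 0.5],
    [0, 0, 0, 0, 0, 0, 0.4],
    [0, 0, 0, 0, 0, 0, 0.3],
    [0, 0, 0, 0, 0, 0, 0.2],
    [0, 0, 0, 0, 0, 0, 0.1],
    [0, 0, 0, 0, 0, 0, 0.05],
    [0, 0, 0, 0, 0, 0, 0.05],
    [0, 0, 0, 0, 0, 0, 0.05],
    [0, 0, 0, 0, 0, 0, 0.05],
  ],
)

```text
time: 7.18
tool_pos: [0.5162, 0.0352, 0.0543]
tool_rot: [0.003, 0.518, 0.855, 0.002]
contact_force: [8.1, -0.3, 4.7]
gripper_width: 0.527
grasp_force: 4.4
```

```bash
python3 snap.py 5 wrist top >/dev/null; python3 - <<'E'
from loc import *
s=manip.state();print(loc(np.array(s['tool_pos'])),s['contact_force'],s['contact_force'][:2]@y,s['contact_force'][:2]@x,s['gripper_width'])
W=pickle.load(open("wrist5.pkl","rb"))
cv2.imwrite("pics/c5.png",cv2.resize(W["img"][180:420,140:620],None,fx=1.66,fy=1.66))
E
```

```text
[0.0033 0.0628 0.0543] [9.2798709  0.25378228 4.58160773] -4.074424628090033 8.341431135519676 0.5239882995335555
```

View pics/c5.png

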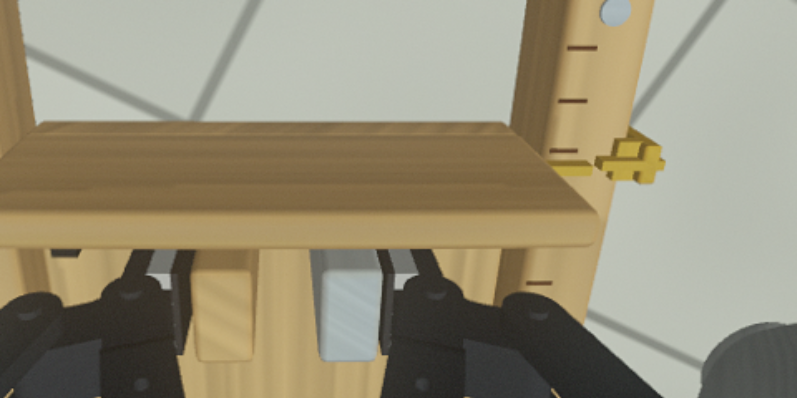

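The tab is about half closed (post–tab gap 65 px, down from 98 px). The index is still level with the mark, and the post finger is about to touch, so I close fully.

move_arm(
  rows=[
    [0, -0.05, 0, 0, 0, 0, 0],
    [0, -0.05, 0, 0, 0, 0, -0.05],
    [0, 0, 0, 0, 0, 0, -0.1],
    [0, 0, 0, 0, 0, 0, -0.2],
    [0, 0, 0, 0, 0, 0, -0.4],
    [0, 0, 0, 0, 0, 0, -0.7],
    [0, 0, 0, 0, 0, 0, -1],
    [0, 0, 0, 0, 0, 0, -1],
    [0, 0, 0, 0, 0, 0, -1],
    [0, 0, 0, 0, 0, 0, -1],
    [0, 0, 0, 0, 0, 0, -1],
    [0, 0, 0, 0, 0, 0, -1],
  ],
)

```text
time: 8.28
tool_pos: [0.5137, 0.0335, 0.0549]
tool_rot: [0.001, 0.518, 0.855, -0.0]
contact_force: [-1.7, -5.4, 13.8]
gripper_width: 0.405
grasp_force: 58.9
```

```bash
python3 snap.py 6 wrist top >/dev/null; python3 - <<'E'
from loc import *
s=manip.state();print(loc(np.array(s['tool_pos'])),s['contact_force'],s['contact_force'][:2]@y,s['contact_force'][:2]@x,s['gripper_width'],s['grasp_force'],s['tool_rot'])
W=pickle.load(open("wrist6.pkl","rb"))
cv2.imwrite("pics/c6.png",cv2.resize(W["img"][180:420,140:620],None,fx=1.66,fy=1.66))
E
```

```text
[0.0003 0.0625 0.0549] [-2.51779436 -5.91633045 14.95512475] -4.0765890763809205 -4.972290813929251 0.4058719951682524 58.86415343731642 [ 1.22464274e-03  5.18270336e-01  8.55215940e-01 -2.32933461e-04]
```

View pics/c6.png

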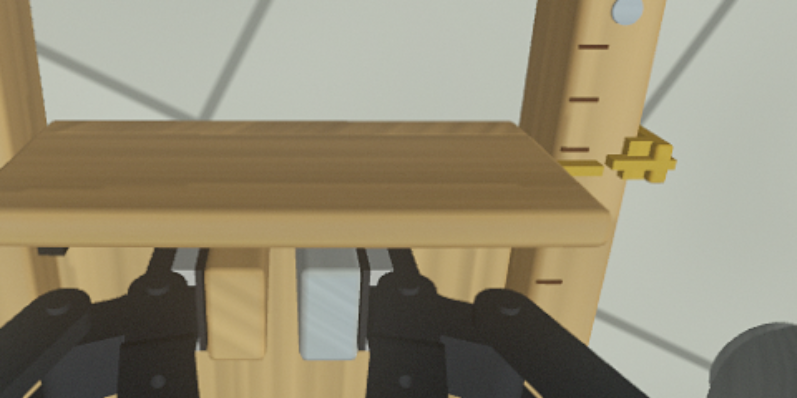

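The tab is fully home (gap about 8 mm, width 34.5 mm, 59 N grip). The index at row 168 sits a few pixels short of the pointer at about row 161. I'll measure that and nudge it.

```bash
cat > g.py <<'E'
from loc import *; import sys
W=pickle.load(open(sys.argv[1],"rb"));hsv=cv2.cvtColor(W["img"],cv2.COLOR_BGR2HSV)
m=cv2.inRange(hsv,(20,130,90),(35,255,255));m[:,:460]=0
for c in range(470,530,3):
    r=np.flatnonzero(m[:,c])
    if len(r): print(c,r.min(),r.max(),loc(plane(W,c,r.min(),.034))[1],loc(plane(W,c,r.max(),.034))[1])
E
python3 g.py wrist6.pkl
```

```text
476 276 277 0.0813 0.0808
479 277 280 0.0808 0.0792
482 277 283 0.0808 0.0777
485 277 285 0.0808 0.0766
488 277 285 0.0808 0.0766
491 277 285 0.0808 0.0766
494 277 285 0.0808 0.0766
497 277 285 0.0807 0.0766
500 278 285 0.0802 0.0766
503 280 281 0.0792 0.0787
506 273 279 0.0828 0.0797
509 273 281 0.0828 0.0786
512 273 285 0.0828 0.0765
515 269 287 0.0848 0.0755
518 263 287 0.0878 0.0755
521 263 287 0.0878 0.0755
524 258 286 0.0903 0.076
527 257 286 0.0908 0.076
```

move_arm(
  rows=[
    [0.1, 0, 0, 0, 0, 0, -1],
    [0.1, 0, 0, 0, 0, 0, -1],
    [0, 0, 0, 0, 0, 0, -1],
    [0, 0, 0, 0, 0, 0, -1],
    [0, 0, 0, 0, 0, 0, -1],
    [0, 0, 0, 0, 0, 0, -1],
    [0, 0, 0, 0, 0, 0, -1],
  ],
)

```text
time: 8.97
tool_pos: [0.5128, 0.0352, 0.0549]
tool_rot: [0.001, 0.518, 0.855, -0.0]
contact_force: [-1.9, -5.3, 14.7]
gripper_width: 0.409
grasp_force: 59.1
```

```bash
python3 snap.py 7 wrist >/dev/null; python3 g.py wrist7.pkl | sed -n 4,13p
```

```text
485 277 285 0.0827 0.0785
488 277 285 0.0827 0.0785
491 277 285 0.0827 0.0785
494 277 285 0.0827 0.0785
497 277 285 0.0826 0.0785
500 278 285 0.0821 0.0785
503 280 282 0.0811 0.08
506 277 284 0.0826 0.079
509 277 285 0.0826 0.0785
512 277 289 0.0826 0.0763
```

Index and pointer are now aligned to within 0.1 mm and everything is steady, so I'm handing in.

```bash
python3 -c "
from plant import manip
print(manip.job_done())"
```

```text
the job is handed in; nothing more can be done
None
```

I drew the leg out to the length mark with the cam open, then squeezed the cam fully home and handed the job in with tab and post still gripped at about 59 N; the index read within about 0.1 mm of the mark in the last picture, and the hand-in returned no verdict.

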